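Lock the height-stop screw with its jam nut

ROBOT

A 7-joint arm with a two-finger parallel gripper is mounted at the origin on the work surface. World frame = base frame: x ahead of the robot, y to its left, z up, the work surface at z = 0. Lengths are in m, angles in rad, forces in N, time in s.
With the tool pointing down it reaches from about 0.425 to 0.875 m from the base axis. Payload 9.9 kg.
Tool frame: the origin (TCP) lies on the centre line of the jaws, within the pads' length; the fingertips stand 11 mm ahead of it and the grasp point (between the pads) lies 8 mm behind it; z points along the fingers, y is the direction in which the jaws open and shut (so a half turn about z gives the same grasp; the last joint's range is limited). The gripper opens to 85 mm and grips with 20 to 120 N. Pads are 22 mm wide; open, the fingers measure 114 mm over their backs; the gripper's body (76 mm by 85 mm) begins 54 mm behind the grasp point. The pads swing forward as they close: fully open they stand 13 mm farther back than shut.
Start: joints at [-1.382, 0.576, 0.025, 1.437, -0.015, 1.129, -0.057], TCP at [0.182, 0.65, 0.242] pointing down, gripper open.
Joint ranges: [-2.76, 2.76], [-0.34, 2.15], [-1.52, 1.57], [0.19, 2.46], [-1.09, 4.23], [0.17, 1.99], [-2.82, 2.82]. Speed limits (rad/s): [2.22, 2.22, 3.01, 3.01, 3.14, 3.14, 3.14].

INTERFACE

Orientations are given as a 3x3 rotation matrix whose columns are the frame's x, y, z axes.
In Python, from bench import r, viewer gives the robot as it stands.
- The arm moves only by the tool jog_arm, never from a script. Its argument "rows" is a list that holds one entry, the list of rows, each a list of 7 numbers: the shift along the tool's x, y, z in mm, then the turn, a rotation vector about the tool's x, y, z in rad, then the finger opening in mm, from 0 to 85.4. In form: [[[x, y, z, ax, ay, az, hand], ...]]. A call has 1 to 5 rows; each row shifts and turns the commanded pose from where the row before left it, along the tool's axes as they then stand; what a row does not reach is not made up. A row lasts 1/8 s, in which the tool goes at most 62.5 mm and 10.7 degrees, less where a joint would pass 70% of its speed; a pose out of reach is approached as far as the arm can. A call with a gripper value outside its range is refused whole. The fingers move at their own pace and stop on an object; "force" is the grip in N (left out, the last holds). Time passes only in rows, so rows that do not move let the fingers close. It gives the time, the measured TCP pose, the force and the opening at its end, in the units of the state.
- r.get_state(): the state, without advancing time (a new reading comes with each control period).
- viewer.grab_frame(name): name is "scene" or "side" or "wrist"; returns (picture, depth): 480x640x3 uint8, blue, green, red; 480x640 float32, m along the optical axis (not along the pixel's ray), 0 where there is no reading.
- viewer.camera_params(name): a dict with "fx", "fy", "cx", "cy" (pixels), "k1" (the pictures are not rectified: a ray, as slopes to the right and down, at radius r is drawn at 1 + k1 r^2 times it, then the intrinsics apply), "cam_to_world" (4x4, takes a point from camera to world coordinates); the wrist camera has in their place "mount" (4x4, takes a point from camera to tool coordinates, whose origin is the TCP and whose axes are the flange's). Camera axes: x right, y down, z forward; pixel columns grow to the right and rows downward; lengths in m; the calibration is good to about 2 mm. A picture is of the moment at which its call begins: read the wrist's pose just before it. camera_params takes no time and is no camera call.
- r.sign_off(): hands the job in, once; it reports no verdict.
Trained networks look in the newest picture that a camera, given by its name, has taken for a name from the list of things; names that differ only in an ending like _2 or _b are one class to them, and where a whole thing is asked for, a point or a joint stands for the part that bears it (a point fixed in the world has none). Each returns a list of dicts, best first, with "p" (0 to 1); they miss things now and then, are a little off and sometimes report something else, mostly with a low value. They report only what shows in the picture. A call takes as long as a camera call. They do not tell look-alikes from the thing itself.
- viewer.cut_out(target, camera): "region" (480x640 bool, what is visible of it) and "box" ([left, top, right, bottom] in pixels, round what is visible of it).
- viewer.landmark_of(target, camera): "xy" ([column, row] in pixels: a listed point, or the origin of a listed thing).
The state is a dict: "time_s": time; "joint_positions": joint angles; "qd": joint speeds; "effort": joint torques, N m; "ee_pos": TCP position; "orientation": TCP orientation; "wrist_force": force on the tool from outside, world axes, zero at the start; "ft_torque": the same for the moment, N m; "grip_width": finger opening in m.
Only numpy, scipy, OpenCV 4.12 (cv2) and the standard library are available. Lean on these libraries where they do the work, as an engineer would, in place of code of your own. Each camera call takes 0.05 s, during which the arm holds its last target. There are 200 camera calls.

TASK

Lock the stop screw: slide the blue-handled spanner onto the lower brass nut with its shank beside the red brace pin and let go of it, then swing the yellow-handled jam lever clockwise until it comes to its stop and lean on it there with about 9 N for half a second. The brass nut must keep its setting (hardly turn, under about 25 degrees), do not overload the brace (no more than about 12 N on the lever), leave the spanner sitting on the nut, and leave the red spanner, the bottle, the jar and the beaker where they are.

Things in the scene. Friction and masses are not known exactly. Their poses are not given: they have to be found in the camera images.
- stop_block: Grey base plate bolted to the bench, 175 x 100 x 25 mm (its x from -117.5 to 57.5 mm, y +-50 mm). Origin on the bench under the axis of the vertical 24 mm screw, whose top is 106 mm above the bench. The spanner is slid onto the nut along the block's +x, with its handle towards -x and overhanging the plate, on or just over the plate's top (25 mm above the bench)
- lower_nut_axis (a point): Centre of the underside of the brass lower nut, on the screw's axis at the plate's top. Hexagon 36 mm across flats, 16 mm high; the jam nut above it is of the same size. Its x axis points to a corner; a spanner whose x axis lies along this one fits its flats. It turns with less friction (0.05 N m) than the jam nut on it, so if not held it turns along with the jam lever
- lower_nut (a joint): Rotation of the brass nut in rad, growing clockwise seen from above; 0 when the nut's x axis lies along the block's x axis, starts at 0 to 0.05; with the spanner on it, it gives 0.1 to 0.2 rad until the shank meets the pin and about 0.15 more, springily, under the full load; the setting is spoilt above 0.45 or below -0.3
- brace_pin: Red steel pin, 8 mm across, 20 mm high, on the plate 95 mm from the screw towards the block's -x, 16.5 mm to its +y; origin at its foot. It stops the spanner's shank (after 1 to 6 mm of play) when the lever is turned. The spanner's head cannot pass it sideways: lower it between pin and nut, with the jaw's middle 48 mm short of the screw's axis (7 mm clear of the pin, tips clear of both nuts)
- jam_nut (a joint): Rotation of the steel jam nut and lever relative to the brass nut in rad, growing clockwise seen from above (tightening), starts at 0 to 0.4; 1.3 at the stop, where it is seated on the brass nut. Friction 0.13 N m on the way; it stays where it is left
- lever_grip (a point): Centre of the lever's upright yellow round handle, 16 mm across and 40 mm high, 80 mm from the screw's axis (handle from 65 to 105 mm above the bench, this point at 85 mm; the lever's arm below it is 14 mm wide). It circles the screw's axis as the lever turns, always on the block's +x side, opposite to the spanner
- blue_spanner: Loose open-ended spanner, blue handle, 220 g, lying flat; origin at its underside in the middle of the jaw. Jaw opens to its +x, 38.4 mm wide, flared tips reach x = 32 mm; the throat meets the nut when the jaw's middle is 1 to 2 mm short of the nut's axis. Steel head (66 mm wide, back to x = -36 mm) and 14 mm shank, 10 mm thick; handle 16 mm wide, 22 mm high, x = -107 to -187 mm
- blue_spanner_grip (a point): Point to grip on the blue handle, 145 mm behind the jaw's middle, 12 mm above the spanner's underside; axes as the spanner's
- red_spanner: Loose spanner of the same form with a red handle and a 24 mm jaw, too small for the nut; leave it alone; origin at its underside in the middle of the jaw
- wash_bottle: White bottle with red cap, 66 mm across, 170 mm high; leave alone; origin at its foot
- reagent_jar: White jar with black cap, 64 mm across, 100 mm high; leave alone; origin at its foot
- beaker: Glass beaker, 70 mm across, 90 mm high; leave alone; origin at its foot
Mind the look-alikes: they are no part of the job. There is more than one size of the stop_block; the one meant has the size given above.

How it is judged:
On the way, in this order (a step that is already met when the one before it is completed fails the run):
1. the blue spanner sits on the brass nut, flat on the plate, and has been let go (distance between blue_spanner and lower_nut_axis below 0.007 m and angle between blue_spanner's own z axis and vertical below 0.1 rad and contact force between blue_spanner and the fingers below 0.1 N), for 0.2 s.
2. with the spanner held by the pin alone, the jam lever is at its stop and is leaned on, so that the spanner presses on the brace pin with at least 4.5 N (value of joint jam_nut above 1.22 rad and contact force between blue_spanner and brace_pin above 4.5 N and contact force between blue_spanner and the arm below 0.1 N and contact force between blue_spanner and the fingers below 0.1 N), for 0.3 s.
At the end, for the whole second after the job is handed in: The jam nut is turned to its stop (within 0.1 rad), the blue spanner sits at rest on the brass nut, flat on the plate with its jaw's middle within 7 mm of the nut's axis, and the brass nut has stayed at its setting (-0.3 to 0.45 rad) (value of joint jam_nut above 1.2 rad and distance between blue_spanner and lower_nut_axis below 0.007 m and angle between blue_spanner's own z axis and vertical below 0.1 rad and linear speed of blue_spanner below 0.02 m/s and value of joint lower_nut between -0.3 and 0.45 rad); the robot touches nothing.
It fails at once if the brass nut turned away from its setting (value of joint lower_nut above 0.45 rad or value of joint lower_nut below -0.3 rad).
It fails at once if the brace pin overloaded: more than 16 N between the spanner and the pin (contact force between blue_spanner and brace_pin above 16 N).
It fails at once if a bystander was disturbed (moved more than 30 mm) (distance of any of red_spanner, wash_bottle, reagent_jar, beaker from where it was at the start of the episode above 0.03 m).
It also fails if it takes over 72 s, if anything falls off the work surface, if the arm or the gripper's body presses on something with over 40 N, if the wrist force passes 120 N, or if a joint passes its speed limit or range.

## Working session

There is one attempt and no reset: what is moved stays moved. The work goes in short steps, Python scripts to look and compute and a tool call to move; the robot and the scene stay as the last step left them, time stands still between calls to the robot, and variables do not carry over. Pictures are saved under pics/ and viewed, about 8 in all and at most 12, crops included, and the job is handed in when it is done.

Besides the shell and the picture viewer there is one more tool, called after ">>>" in YAML: its name, and indented under it one key for each argument. jog_arm: Moves the arm, as the interface text tells. Its arguments: {"type":"object","properties":{"rows":{"type":"array","items":{"type":"array","items":{"type":"array","items":{"type":"number"}}}},"force":{"type":"number"}},"required":["rows"]}

```bash
mkdir -p pics; ls; cat > h.py <<'E'
import numpy as np, cv2
from bench import r, viewer
def cam(name):
    p=viewer.camera_params(name)
    if 'cam_to_world' in p: T=np.array(p['cam_to_world'])
    else:
        s=r.get_state(); W=np.eye(4); W[:3,:3]=s['orientation']; W[:3,3]=s['ee_pos']; T=W@np.array(p['mount'])
    return p,T
def ray(uv,p):
    d=np.array([(uv[0]-p['cx'])/p['fx'],(uv[1]-p['cy'])/p['fy']]); x=d.copy()
    for _ in range(20): x=d/(1+p['k1']*(x@x))
    return np.array([x[0],x[1],1.])
def at_z(uv,z,p,T):
    d=T[:3,:3]@ray(uv,p); o=T[:3,3]; return o+d*(z-o[2])/d[2]
def proj(P,p,T):
    q=np.linalg.inv(T)@np.append(P,1); x=q[:2]/q[2]; x=x*(1+p['k1']*(x@x))
    return np.array([x[0]*p['fx']+p['cx'],x[1]*p['fy']+p['cy']])
E
python3 - <<'E'
from h import *
for n in ['scene','side']:
    im,d=viewer.grab_frame(n); cv2.imwrite(f'pics/{n}0.png',im); p,T=cam(n)
    print(n,T[:3,3].round(3),T[:3,2].round(2),p['fx'])
    for t,z in [('stop_block',0),('lower_nut_axis',.025),('brace_pin',.025),('lever_grip',.085),('blue_spanner',0),('blue_spanner_grip',.012),('red_spanner',0),('wash_bottle',0),('reagent_jar',0),('beaker',0)]:
        for o in viewer.landmark_of(t,n)[:3]:
            print(t,round(o['p'],2),np.round(o['xy']),at_z(o['xy'],z,p,T).round(3))
print(r.get_state())
E
```

```text
pics
scene [0.837 0.523 0.926] [-0.29 -0.54 -0.79] 542.5840324641716
stop_block 0.93 [342. 309.] [0.539 0.061 0.   ]
stop_block 0.88 [388. 235.] [ 0.358 -0.047 -0.   ]
stop_block 0.63 [494. 317.] [0.295 0.229 0.   ]
lower_nut_axis 0.72 [350. 303.] [0.529 0.069 0.025]
lower_nut_axis 0.59 [494. 312.] [0.301 0.229 0.025]
lower_nut_axis 0.57 [385. 230.] [ 0.369 -0.046  0.025]
brace_pin 0.43 [464. 258.] [0.269 0.097 0.025]
brace_pin 0.41 [324. 262.] [ 0.523 -0.038  0.025]
lever_grip 0.81 [416. 226.] [0.34  0.014 0.085]
lever_grip 0.7 [567. 301.] [0.205 0.298 0.085]
lever_grip 0.6 [388. 294.] [0.479 0.12  0.085]
blue_spanner 0.96 [221. 199.] [ 0.631 -0.329  0.   ]
blue_spanner 0.59 [344. 310.] [0.539 0.066 0.   ]
blue_spanner_grip 0.68 [278. 174.] [ 0.485 -0.324  0.012]
red_spanner 0.58 [234. 241.] [ 0.654 -0.201  0.   ]
wash_bottle 0.56 [215. 299.] [ 0.749 -0.086  0.   ]
reagent_jar 0.66 [225. 341.] [0.769 0.011 0.   ]
beaker 0.64 [283. 416.] [0.74  0.195 0.   ]
beaker 0.44 [386. 293.] [0.446 0.075 0.   ]
side [0.385 0.883 0.688] [ 0.12 -0.83 -0.54] 614.3413244390418
stop_block 0.96 [400.
[... 1016 characters left out ...]
]), 'qd': array([ 2.71054047e-03,  1.93336922e-03, -1.75989827e-03,  4.70131737e-04,
        4.30141020e-05, -1.98736539e-03,  1.16382977e-03]), 'effort': array([ 1.62977963e-04, -7.65484643e+01,  2.24886574e+00, -2.86301494e+01,
        1.53821491e-02,  2.35238898e-03,  1.01173256e-05]), 'ee_pos': array([0.18184946, 0.65005233, 0.24228856]), 'orientation': array([[-9.63031006e-01,  2.69390573e-01,  1.70820340e-05],
       [ 2.69390573e-01,  9.63031006e-01, -3.18945955e-05],
       [-2.50426318e-05, -2.61137455e-05, -9.99999999e-01]]), 'wrist_force': array([-0.23744732,  0.33941668, -0.15980751]), 'ft_torque': array([-0.02733663,  0.00988136,  0.00420649]), 'grip_width': 0.08587097197742952}
```

View pics/scene0.png

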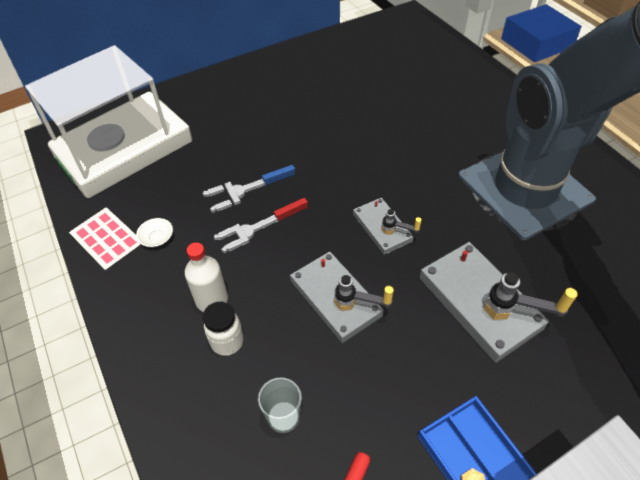

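View pics/side0.png

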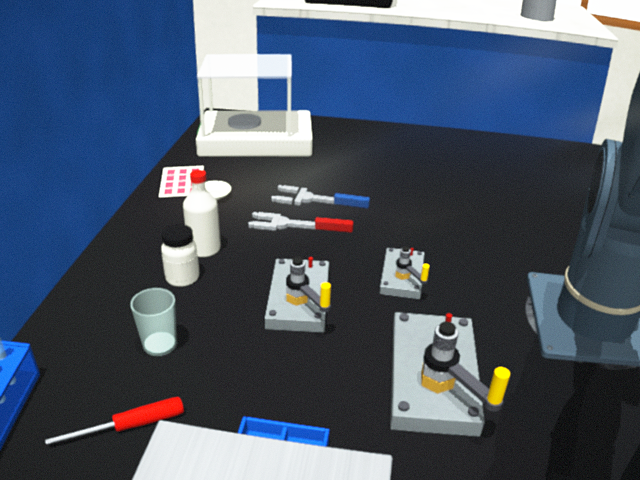

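Both pictures show three stop blocks. In scene pixels they are the large one at (483,300), the middle one at (340,295) and the small one at (385,223). Screw-to-pin distances are about 130, 100 and 65 mm, so the middle block fits the 96 mm given. The blue spanner is at (245,185), with its jaw towards world +x. I'll confirm the block with an enlarged wrist crop on the way.

```bash
cat >> h.py <<'E'
def plan(wps, vmax=58, hand=85, start=None):
    """wps: (x,y,z,yaw_deg[,nmin]) of tool x axis, tool down; prints rounded rows, re-planned from rounded pose"""
    from scipy.spatial.transform import Rotation as R
    s=r.get_state(); Rm=np.array(s['orientation']); P=np.array(s['ee_pos'])
    if start is not None: P,Rm=start
    rows=[]
    for w in wps:
        t=np.array(w[:3]); c,sn=np.cos(np.radians(w[3])),np.sin(np.radians(w[3]))
        Rt=np.array([[c,sn,0],[sn,-c,0],[0,0,-1.]])
        rv=R.from_matrix(Rm.T@Rt).as_rotvec()
        n=max(int(np.ceil(np.linalg.norm(t-P)*1000/vmax)),int(np.ceil(np.linalg.norm(rv)/.175)),w[4] if len(w)>4 else 1)
        for k in range(n):
            d=(Rm.T@(t-P))*1000/(n-k); rv=R.from_matrix(Rm.T@Rt).as_rotvec()/(n-k)
            d=np.round(d,1 if np.abs(d).max()<10 else 0); rv=np.round(rv,3)
            rows.append([float(x) for x in d]+[float(x) for x in rv]+[hand])
            P=P+Rm@d/1000; Rm=Rm@R.from_rotvec(rv).as_matrix()
    for i in range(0,len(rows),5): print(str([rows[i:i+5]]).replace('.0,',',').replace(' ',''))
    print(P.round(4))
    return P,Rm
E
python3 - <<'E'
from h import *
plan([(.5,.3,.30,95),(.56,-.02,.32,50),(.485,-.32,.2,-2)])
E
```

```text
[[[-45,-28,-6,-0,0,0.135,85],[-48,-22,-6,-0,0,0.134,85],[-50,-15,-7,-0,0,0.135,85],[-52,-8,-6,0,0,0.134,85],[-52,-1,-7,0,0,0.135,85]]]
[[[-52,6,-6,0,0,0.134,85],[-51,13,-7,0,0,0.135,85],[-49,19,-6,0,0,0.134,85],[-46,26,-7,0,0,0.135,85],[-54,5,-3,0,0,0.131,85]]]
[[[-53,12,-3,0,0,0.131,85],[-51,19,-3,0,0,0.131,85],[-48,26,-4,0,0,0.131,85],[-44,32,-3,0,0,0.131,85],[-39,37,-4,0,0,0.13,85]]]
[[[-46,23,20,0,-0,0.151,85],[-42,29,20,0,-0,0.151,85],[-38,35,20,0,-0,0.151,85],[-32,41,20,0,-0,0.152,85],[-25,45,20,0,-0,0.151,85]]]
[[[-19,48,20,0,-0,0.152,85]]]
[ 0.4846 -0.3201  0.2003]
```

>>> jog_arm:
  rows:
    - [[-45,-28,-6,0,0,0.135,85],[-48,-22,-6,0,0,0.134,85],[-50,-15,-7,0,0,0.135,85],[-52,-8,-6,0,0,0.134,85],[-52,-1,-7,0,0,0.135,85]]

```text
time_s: 1.72
ee_pos: [0.3597, 0.4546, 0.2747]
orientation: [[-0.582, 0.814, 0.0], [0.814, 0.582, 0.0], [0.0, 0.0, -1.0]]
wrist_force: [0.1, 1.0, 0.6]
grip_width: 0.0847
```

>>> jog_arm:
  rows:
    - [[-52,6,-6,0,0,0.134,85],[-51,13,-7,0,0,0.135,85],[-49,19,-6,0,0,0.134,85],[-46,26,-7,0,0,0.135,85],[-54,5,-3,0,0,0.131,85]]

```text
time_s: 2.35
ee_pos: [0.5114, 0.2456, 0.3034]
orientation: [[0.048, 0.999, 0.001], [0.999, -0.048, 0.0], [0.0, 0.001, -1.0]]
wrist_force: [0.8, 0.5, -0.2]
grip_width: 0.0849
```

>>> jog_arm:
  rows:
    - [[-53,12,-3,0,0,0.131,85],[-51,19,-3,0,0,0.131,85],[-48,26,-4,0,0,0.131,85],[-44,32,-3,0,0,0.131,85],[-39,37,-4,0,0,0.13,85]]

```text
time_s: 2.98
ee_pos: [0.5601, -0.0218, 0.3207]
orientation: [[0.646, 0.764, 0.001], [0.764, -0.646, 0.0], [0.001, 0.0, -1.0]]
wrist_force: [0.6, 0.7, 0.5]
grip_width: 0.0852
```

```bash
cat > m.py <<'E'
from h import *
import sys
def look(f,ts):
    p,T=cam('wrist'); im,d=viewer.grab_frame('wrist'); cv2.imwrite(f'pics/{f}.png',im); np.savez(f'pics/{f}.npz',d=d,T=T)
    print('cam',T[:3,3].round(3),T[:3,2].round(2), r.get_state()['ee_pos'].round(4))
    for t,z in ts:
        for o in viewer.landmark_of(t,'wrist')[:3]:
            print(t,round(o['p'],2),np.round(o['xy'],1),at_z(o['xy'],z,p,T).round(4))
    return im,d,p,T
E
python3 - <<'E'
from m import *
look('w1',[('stop_block',0),('lower_nut_axis',.025),('brace_pin',.025),('lever_grip',.085)])
E
```

```text
cam [0.61  0.035 0.452] [-0.19 -0.23 -0.96] [ 0.5604 -0.0303  0.3218]
stop_block 0.96 [ 48.2 174.5] [0.2965 0.2266 0.    ]
stop_block 0.68 [269.4 151.1] [0.5395 0.0593 0.    ]
stop_block 0.62 [233.1 293.9] [ 0.3598 -0.0555  0.    ]
lower_nut_axis 0.97 [227.2 298. ] [ 0.3629 -0.0497  0.025 ]
lower_nut_axis 0.83 [ 25.1 177.8] [0.2883 0.2324 0.025 ]
lower_nut_axis 0.76 [267. 154.] [0.5388 0.0574 0.025 ]
brace_pin 0.54 [ 97.2 257.8] [0.2723 0.1057 0.025 ]
brace_pin 0.52 [255.3 333.3] [ 0.3537 -0.1158  0.025 ]
brace_pin 0.47 [307.9 213.8] [ 0.5276 -0.0316  0.025 ]
lever_grip 0.91 [180.  150.3] [0.4819 0.1161 0.085 ]
lever_grip 0.83 [169.7 304.4] [0.3387 0.001  0.085 ]
```

View pics/w1.png

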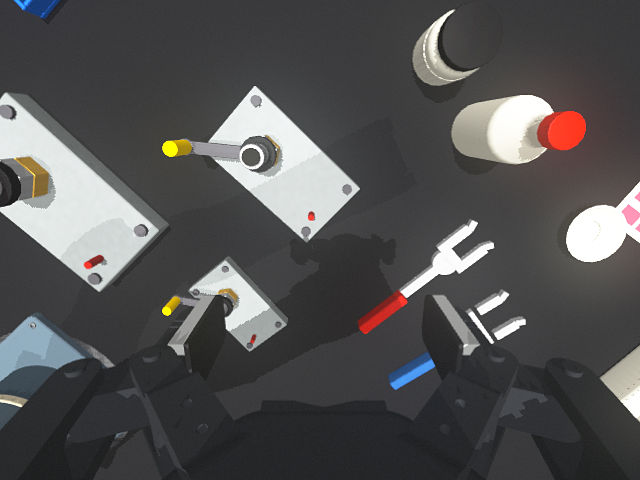

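The wrist view shows the whole middle block: plate corners near (255,87), (357,188) and (306,240), pin foot near (311,218), screw at (258,152) and lever handle at (176,148). I'll fit the plate from depth and check its size.

```bash
python3 - <<'E'
from h import *
z=np.load('pics/w1.npz'); d=z['d']; T=z['T']; p=viewer.camera_params('wrist'); im=cv2.imread('pics/w1.png')
v,u=np.mgrid[60:260,150:380]; v=v.ravel();u=u.ravel(); D=d[v,u]
K=np.array([[p['fx'],0,p['cx']],[0,p['fy'],p['cy']],[0,0,1.]])
n=cv2.undistortPoints(np.stack([u,v],1).astype(float)[:,None],K,np.array([p['k1'],0,0,0.]))[:,0]
n=np.array([ray(a,p)[:2] for a in np.stack([u,v],1)])
X=np.c_[n*D[:,None],D]@T[:3,:3].T+T[:3,3]
zz=X[:,2]; print('z hist',np.histogram(zz[D>0],bins=np.arange(-.02,.13,.01)))
m=(D>0)&(zz>.017)&(zz<.033); M=np.zeros(d.shape,np.uint8); M[v[m],u[m]]=255
k,l,st,c=cv2.connectedComponentsWithStats(M); i=1+np.argmax(st[1:,4]); m&=(l[v,u]==i)
print('plate z',np.median(zz[m]))
# top-plane hit of each pixel in the mask
P=np.array([at_z((a,b),.025,p,T)[:2] for a,b in zip(u[m],v[m])])
rc=cv2.minAreaRect((P*1000).astype(np.float32)); print(rc); print(cv2.boxPoints(rc))
# screw top axis
m2=(D>0)&(zz>.1)&(zz<.112)&(np.hypot(X[:,0]-.53,X[:,1]-.066)<.03); print('screwtop',X[m2].mean(0) if m2.any() else 0,m2.sum())
m3=(D>0)&(zz>.095)&(np.hypot(X[:,0]-.48,X[:,1]-.116)<.025); print('levertop',X[m3].mean(0),m3.sum(),X[m3].max(0),X[m3].min(0))
red=(im[v,u,2]>130)&(im[v,u,1]<60)&(zz>.028); print('pin',X[red].mean(0),red.sum(), X[red].max(0),X[red].min(0))
big=cv2.resize(im[60:260,150:380],None,fx=3,fy=3,interpolation=2); cv2.imwrite('pics/crop1.png',big)
E
python3 - <<'E'
from h import *
plan([(.485,-.32,.2,-2)])
E
```

```text
z hist (array([    0, 13964, 19358,   165,  9884,   179,    65,    30,  1152,
          72,    93,   210,   620,     0]), array([-0.02, -0.01,  0.  ,  0.01,  0.02,  0.03,  0.04,  0.05,  0.06,
        0.07,  0.08,  0.09,  0.1 ,  0.11,  0.12]))
plate z 0.025188463552866913
((541.137451171875, 32.0633430480957), (99.96954345703125, 174.47055053710938), 5.913242816925049)
[[482.43146  113.68489 ]
 [500.40582  -59.857315]
 [599.84344  -49.558205]
 [581.8691   123.984   ]]
screwtop [0.53817401 0.06139997 0.10434353] 398
levertop [0.48351181 0.11865622 0.10384918] 251 [0.49049042 0.12697119 0.10717683] [0.47472407 0.11177327 0.09517015]
pin [ 0.53217728 -0.03240757  0.03926556] 19 [ 0.53470269 -0.03047508  0.0463988 ] [ 0.5287288  -0.0365686   0.02858778]
[[[-46,23,20,-0,-0,0.151,85],[-43,29,20,-0,0,0.152,85],[-38,35,20,-0,0,0.151,85],[-32,41,20,-0,0,0.152,85],[-25,45,20,-0,0,0.151,85]]]
[[[-18,48,20,-0.001,0,0.152,85]]]
[ 0.4848 -0.3201  0.2   ]
```

View pics/crop1.png

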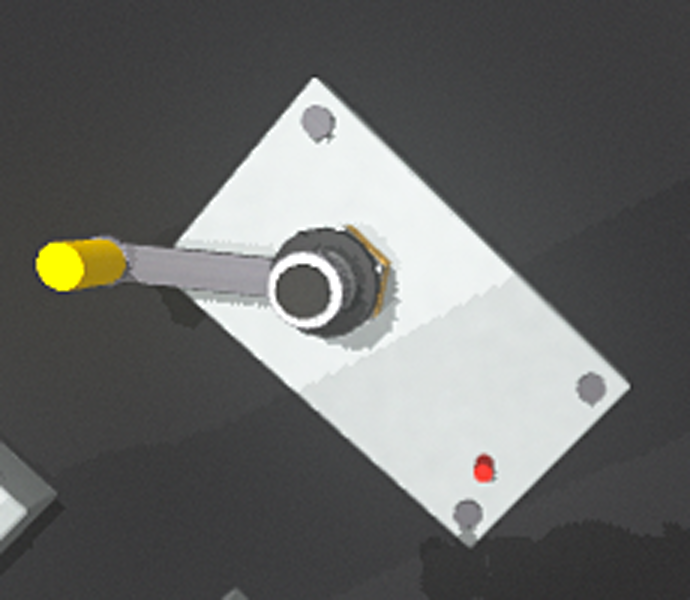

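Confirmed: the plate measures 100.0 x 174.5 mm, with the screw at (0.538, 0.0617) and yaw 95.9°, and the pin is where it should be. Next, the spanner.

>>> jog_arm:
  rows:
    - [[-46,23,20,0,0,0.151,85],[-43,29,20,0,0,0.152,85],[-38,35,20,0,0,0.151,85],[-32,41,20,0,0,0.152,85],[-25,45,20,0,0,0.151,85]]

```text
time_s: 3.85
ee_pos: [0.4976, -0.2702, 0.2195]
orientation: [[0.993, 0.115, 0.001], [0.115, -0.993, 0.001], [0.001, -0.001, -1.0]]
wrist_force: [0.5, 0.6, -0.2]
grip_width: 0.0851
```

>>> jog_arm:
  rows:
    - [[-18,48,20,0,0,0.152,50],[0,0,0,0,0,0,50]]

```text
time_s: 4.1
ee_pos: [0.483, -0.3227, 0.1989]
orientation: [[0.999, -0.041, -0.003], [-0.041, -0.999, -0.001], [-0.003, 0.001, -1.0]]
wrist_force: [-0.2, 1.2, 0.0]
grip_width: 0.0509
```

```bash
python3 - <<'E'
from m import *
im,d,p,T=look('w2',[('blue_spanner',0),('blue_spanner_grip',.012)])
hsv=cv2.cvtColor(im,cv2.COLOR_BGR2HSV); m=((hsv[...,0]>100)&(hsv[...,0]<125)&(hsv[...,1]>120)&(hsv[...,2]>60)).astype(np.uint8)
k,l,st,c=cv2.connectedComponentsWithStats(m); 
for i in np.argsort(-st[1:,4])[:3]+1:
    v,u=np.where(l==i); D=d[v,u]; print(st[i]); 
    n=np.array([ray(a,p) for a in zip(u,v)]); X=(n*D[:,None])@T[:3,:3].T+T[:3,3]; t=X[:,2]>.018; print(X[:,2].min(),X[:,2].max())
    if t.sum()>50: print(cv2.minAreaRect((X[t][:,:2]*1000).astype(np.float32)))
E
```

```text
cam [ 0.56  -0.326  0.33 ] [-0.3   0.01 -0.95] [ 0.4843 -0.3206  0.1994]
blue_spanner_grip 0.92 [319.9 207.5] [ 0.4876 -0.32    0.012 ]
[ 316  167   18   85 1434]
-0.0009615622898595522 0.3304768864464345
((503.1719665527344, -325.0875244140625), (15.771167755126953, 113.6769027709961), 87.21418762207031)
```

View pics/w2.png

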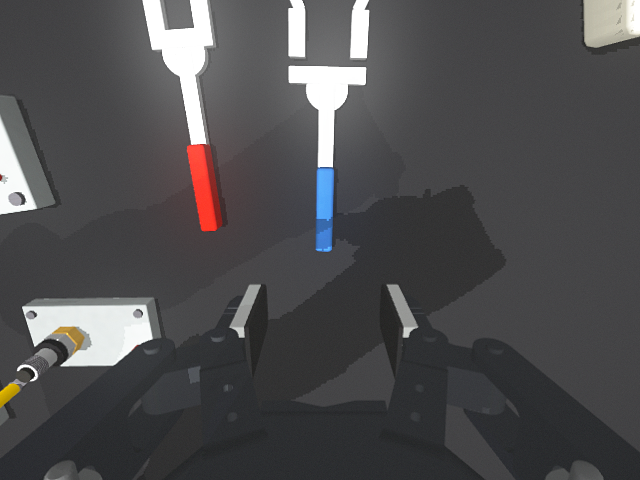

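The wrist view shows the blue spanner with its handle from (325,168) to (324,250) and its jaw pointing up. The red spanner lies to its left, at (205,190). I'll fit the handle with bad depth values removed.

```bash
python3 - <<'E'
from h import *
z=np.load('pics/w2.npz'); d=z['d']; T=z['T']; p=viewer.camera_params('wrist'); im=cv2.imread('pics/w2.png')
def fit(v,u,zp):
    P=np.array([at_z(a,zp,p,T)[:2] for a in zip(u,v)])*1000
    return cv2.minAreaRect(P.astype(np.float32))
hsv=cv2.cvtColor(im,cv2.COLOR_BGR2HSV); m=(hsv[...,0]>100)&(hsv[...,0]<125)&(hsv[...,1]>120)
v,u=np.where(m); k=(u>305)&(u<340)&(v>160)&(v<260)&(d[v,u]>0);v=v[k];u=u[k];D=d[v,u]
n=np.array([ray(a,p) for a in zip(u,v)]); X=(n*D[:,None])@T[:3,:3].T+T[:3,3]
t=(X[:,2]>.018)&(X[:,2]<.028); print(np.percentile(X[t][:,2],[5,50,95]))
print('top',fit(v[t],u[t],.022))
# shank and head: centreline by row at z=.01
for row in (75,115,140,165,175,200,225):
    seg=np.where((d[row,270:390]>0)&(im[row,270:390].max(1)>(200 if row<168 else 150)))[0]+270
    if len(seg): print(row,seg.min(),seg.max(),at_z((seg.min(),row),.01 if row<168 else .022,p,T).round(4),at_z((seg.max(),row),.01 if row<168 else .022,p,T).round(4))
plan([(.485,-.322,.07,-2)])
E
```

```text
[0.02025758 0.02196037 0.02324197]
top ((486.3284606933594, -324.2650451660156), (15.626522064208984, 78.84971618652344), 87.19328308105469)
75 289 365 [ 0.6045 -0.2988  0.01  ] [ 0.6018 -0.364   0.01  ]
115 319 333 [ 0.571 -0.323  0.01 ] [ 0.5704 -0.3354  0.01  ]
140 319 333 [ 0.5496 -0.322   0.01  ] [ 0.549  -0.3347  0.01  ]
165 318 332 [ 0.5273 -0.3201  0.01  ] [ 0.5268 -0.333   0.01  ]
175 317 333 [ 0.5198 -0.319   0.022 ] [ 0.5192 -0.3333  0.022 ]
200 316 332 [ 0.497 -0.317  0.022] [ 0.4964 -0.3316  0.022 ]
225 317 331 [ 0.4732 -0.3167  0.022 ] [ 0.4726 -0.3299  0.022 ]
[[[-0,1,43,-0,-0,0.001,85],[-0,1,44,-0.001,-0,0.001,85],[-1,1,43,-0,-0,0,85]]]
[ 0.4847 -0.3216  0.0701]
```

```bash
python3 - <<'E'
from h import *
plan([(.488,-.3244,.05,-2.8),(.488,-.3244,.014,-2.8)],hand=50)
E
```

```text
[[[1,2,50,-0,-0,0.005,50],[1,2,50,-0.001,-0,0.006,50],[0,2,50,-0,-0,0.005,50],[0,-0,36,-0,-0,0,50]]]
[ 0.4876 -0.3247  0.0141]
```

>>> jog_arm:
  rows:
    - [[1,1.5,50,0,0,0.005,50],[1,1,50,0,0,0.006,50],[1,1,50,0,0,0.005,50],[0,0,36,0,0,0,50],[0,0,0,0,0,0,50]]

```text
time_s: 4.88
ee_pos: [0.4878, -0.3213, 0.0127]
orientation: [[0.999, -0.049, -0.002], [-0.049, -0.999, 0.003], [-0.003, -0.003, -1.0]]
wrist_force: [-0.1, -0.7, 0.6]
grip_width: 0.0497
```

>>> jog_arm:
  rows:
    - [[0,0,0,0,0,0,8],[0,0,0,0,0,0,8],[0,0,0,0,0,0,8],[0,0,0,0,0,0,8]]
  force: 100

```text
time_s: 5.38
ee_pos: [0.4888, -0.3245, 0.0165]
orientation: [[0.999, -0.052, 0.003], [-0.052, -0.999, -0.001], [0.003, 0.001, -1.0]]
wrist_force: [-0.2, 2.1, 9.5]
grip_width: 0.0139
```

```bash
python3 - <<'E'
from h import *
print(r.get_state()['grip_width'])
P=np.array([.488,-.3245,.014]);R0=np.array(r.get_state()['orientation'])
plan([(.488,-.31,.13,-3),(.5578,-.1298,.15,95)],hand=8,start=(P,R0))
E
```

```text
0.013895360161310493
[[[-0,-5,-39,0,-0.001,0,8],[-0,-5,-39,0,-0.001,0,8],[-0,-4,-38,0.001,-0.001,0.001,8],[6,-18,-2,0,-0,-0.171,8],[9,-17,-2,0,-0,-0.171,8]]]
[[[12,-15,-2,0,-0,-0.171,8],[14,-13,-2,0,-0,-0.171,8],[16,-11,-2,0,-0,-0.171,8],[18,-8,-2,0,-0,-0.171,8],[19,-4,-2,0,-0,-0.171,8]]]
[[[19,-1,-2,0,-0,-0.171,8],[20,2,-2,0,-0,-0.171,8],[19,5,-2,0,-0,-0.172,8]]]
[ 0.5574 -0.1293  0.1501]
```

>>> jog_arm:
  rows:
    - [[0,-2,-20,0,0,0,8],[0,-5,-40,0,0,0,8],[0,-7,-56,0,0,0,8],[6,-18,-2,0,0,-0.171,8],[9,-17,-2,0,0,-0.171,8]]

```text
time_s: 6.0
ee_pos: [0.5024, -0.2743, 0.1368]
orientation: [[0.957, 0.291, 0.002], [0.291, -0.957, -0.001], [0.002, 0.002, -1.0]]
wrist_force: [0.3, 0.5, -1.7]
grip_width: 0.0135
```

>>> jog_arm:
  rows:
    - [[12,-15,-2,0,0,-0.171,8],[14,-13,-2,0,0,-0.171,8],[16,-11,-2,0,0,-0.171,8],[18,-8,-2,0,0,-0.171,8],[19,-4,-2,0,0,-0.171,8]]

```text
time_s: 6.62
ee_pos: [0.5365, -0.1838, 0.146]
orientation: [[0.408, 0.913, 0.001], [0.913, -0.408, -0.001], [-0.001, 0.001, -1.0]]
wrist_force: [0.7, -0.8, -1.4]
grip_width: 0.0133
```

>>> jog_arm:
  rows:
    - [[19,-1,-2,0,0,-0.171,8],[20,2,-2,0,0,-0.171,8],[19,5,-2,0,0,-0.171,8],[0,0,0,0,0,0,8],[0,0,0,0,0,0,8]]

```text
time_s: 7.25
ee_pos: [0.5567, -0.1302, 0.1511]
orientation: [[-0.083, 0.997, 0.0], [0.997, 0.083, -0.001], [-0.001, 0.0, -1.0]]
wrist_force: [0.2, -0.2, -1.5]
grip_width: 0.0133
```

```bash
python3 - <<'E'
from m import *
im,d,p,T=look('w3',[('blue_spanner',.135),('lower_nut_axis',.025),('brace_pin',.025),('blue_spanner_grip',.147)])
s=r.get_state(); print(s['ee_pos'],np.degrees(np.arctan2(s['orientation'][1,0],s['orientation'][0,0])),s['grip_width'])
E
```

```text
cam [ 0.552 -0.055  0.283] [ 0.02 -0.3  -0.95] [ 0.5566 -0.1303  0.1509]
blue_spanner 0.44 [563.7 192.7] [ 0.6589 -0.0734  0.135 ]
lower_nut_axis 0.82 [59.4 95.2] [ 0.3648 -0.048   0.025 ]
brace_pin 0.69 [ 53.2 192.8] [ 0.3499 -0.1188  0.025 ]
brace_pin 0.56 [296.1  94.8] [ 0.5309 -0.0344  0.025 ]
blue_spanner_grip 0.77 [320.7 309.3] [ 0.5569 -0.1324  0.147 ]
[ 0.55682858 -0.12974813  0.15033371] 94.87811633314716 0.013022555045002835
```

View pics/w3.png

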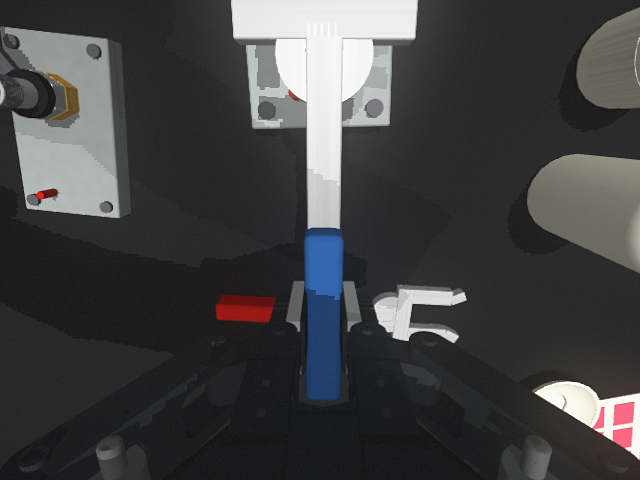

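The spanner is held straight, with handle, shank and head in line. The pin shows at (293,95), left of the shank. I'll measure how the spanner sits in the hand from depth.

```bash
python3 - <<'E'
from h import *
z=np.load('pics/w3.npz'); d=z['d']; T=z['T']; p=viewer.camera_params('wrist'); im=cv2.imread('pics/w3.png')
def pts(r0,r1,c0,c1):
    v,u=np.mgrid[r0:r1,c0:c1]; v=v.ravel();u=u.ravel();D=d[v,u];k=D>0
    n=np.array([ray(a,p) for a in zip(u[k],v[k])]); return (n*D[k][:,None])@T[:3,:3].T+T[:3,3]
X=pts(90,226,290,360); X=X[(X[:,2]>.12)]
a=X.mean(0); 
# centreline per y bin
for y0 in np.arange(X[:,1].min(),X[:,1].max(),.02):
    b=X[(X[:,1]>=y0)&(X[:,1]<y0+.02)]; 
    if len(b)>20: print('shank y',b[:,1].mean().round(4),'x',b[:,0].min().round(4),b[:,0].max().round(4),'z',np.median(b[:,2]).round(4))
H=pts(0,45,220,430); H=H[H[:,2]>.12]; print('head back y',np.percentile(H[:,1],[0.5,1,2,5]),'x',H[:,0].min(),H[:,0].max(),'z',np.median(H[:,2]))
Q=pts(228,290,290,360); Q=Q[Q[:,2]>.13]; print('handle front y',Q[:,1].max(),'x',np.percentile(Q[:,0],[1,99]),'z',np.median(Q[:,2]))
m=(im[...,2]>110)&(im[...,1]<50)&(im[...,0]<50)
v,u=np.where(m&(np.arange(480)[:,None]>280)); D=d[v,u];n=np.array([ray(a,p) for a in zip(u,v)]);R=(n*D[:,None])@T[:3,:3].T+T[:3,3];R=R[D>0];print('red handle',R.min(0),R.max(0))
E
```

```text
shank y -0.0843 x 0.5467 0.562 z 0.1444
shank y -0.0644 x 0.5449 0.5602 z 0.1443
shank y -0.0471 x 0.5381 0.5636 z 0.1441
head back y [-0.0268189  -0.02666349 -0.02644179 -0.02585427] x 0.5155031907080111 0.5825184266276686 z 0.1438940143849436
handle front y -0.09411287632119164 x [0.54506406 0.56907615] z 0.1560991347165401
red handle [ 0.47142027 -0.22068177  0.01863155] [ 0.51977257 -0.20468331  0.0239766 ]
```

```bash
python3 - <<'E'
from h import *
z=np.load('pics/w3.npz'); d=z['d']; T=z['T']; p=viewer.camera_params('wrist')
u0=np.array([-.103,.9947])
for row in range(48,122,8):
    c=np.arange(225,420); D=d[row,c]
    X=np.array([ray((a,row),p) for a in c])*D[:,None]@T[:3,:3].T+T[:3,3]
    k=(D>0)&(X[:,2]>.018)&(X[:,2]<.032)
    L=at_z((c[k].min(),row),.025,p,T)[:2];R=at_z((c[k].max(),row),.025,p,T)[:2]; print(row,L.round(4),R.round(4),((L+R)/2).round(4),np.linalg.norm(L-R).round(4))
im=viewer.grab_frame('side'); d2=im[1]; p,T=cam('side')
v,u=np.mgrid[240:330,255:345]; v=v.ravel();u=u.ravel();D=d2[v,u];k=D>0
X=(np.array([ray(a,p) for a in zip(u[k],v[k])])*D[k][:,None])@T[:3,:3].T+T[:3,3]
m=(X[:,2]>.1)&(X[:,2]<.112)&(np.hypot(X[:,0]-.538,X[:,1]-.062)<.02); print('side screwtop',X[m].mean(0),m.sum(),X[m].min(0),X[m].max(0))
im,d2=viewer.grab_frame('scene'); p,T=cam('scene')
v,u=np.mgrid[260:340,300:400]; v=v.ravel();u=u.ravel();D=d2[v,u];k=D>0
X=(np.array([ray(a,p) for a in zip(u[k],v[k])])*D[k][:,None])@T[:3,:3].T+T[:3,3]
m=(X[:,2]>.1)&(X[:,2]<.112)&(np.hypot(X[:,0]-.538,X[:,1]-.062)<.02); print('scene screwtop',X[m].mean(0),m.sum(),X[m].min(0),X[m].max(0))
E
```

```text
48 [ 0.4954 -0.0077] [5.939e-01 3.000e-04] [ 0.5447 -0.0037] 0.0988
56 [ 0.4962 -0.0126] [ 0.5946 -0.0045] [ 0.5454 -0.0085] 0.0988
64 [ 0.4963 -0.0175] [ 0.5946 -0.0095] [ 0.5454 -0.0135] 0.0987
72 [ 0.497  -0.0225] [ 0.5953 -0.0145] [ 0.5462 -0.0185] 0.0986
80 [ 0.4971 -0.0276] [ 0.596  -0.0195] [ 0.5466 -0.0235] 0.0992
88 [ 0.4979 -0.0327] [ 0.5961 -0.0247] [ 0.547  -0.0287] 0.0985
96 [ 0.4987 -0.0378] [ 0.5968 -0.0298] [ 0.5477 -0.0338] 0.0984
104 [ 0.4988 -0.0431] [ 0.5975 -0.0351] [ 0.5482 -0.0391] 0.099
112 [ 0.4996 -0.0484] [ 0.5982 -0.0404] [ 0.5489 -0.0444] 0.099
120 [ 0.5004 -0.0538] [ 0.5983 -0.0458] [ 0.5494 -0.0498] 0.0982
side screwtop [0.53438504 0.06476862 0.10406258] 83 [0.5232833  0.05175215 0.10000141] [0.54430335 0.07341454 0.10755751]
scene screwtop [0.53740995 0.06475217 0.10421761] 100 [0.52475512 0.05278866 0.10006073] [0.54846218 0.07615827 0.10977389]
```

```bash
python3 - <<'E'
from h import *
plan([(.5538,-.1257,.13,95.2),(.5538,-.1257,.048,95.2)],hand=8)
E
```

```text
[[[4,-3,20,-0,0,-0.005,8],[0,0,41,-0,0,0,8],[0,0,41,-0,0,0,8]]]
[ 0.5536 -0.1258  0.0482]
```

>>> jog_arm:
  rows:
    - [[4,-3,20,0,0,-0.005,8],[0,0,30,0,0,0,8],[0,0,30,0,0,0,8],[0,0,22,0,0,0,8],[0,0,0,0,0,0,8]]

```text
time_s: 8.22
ee_pos: [0.5527, -0.1253, 0.0469]
orientation: [[-0.091, 0.996, -0.003], [0.996, 0.091, 0.0], [0.001, -0.003, -1.0]]
wrist_force: [-0.7, -0.0, -2.0]
grip_width: 0.0135
```

```bash
python3 - <<'E'
from m import *
s=r.get_state(); print(s['ee_pos'],np.degrees(np.arctan2(s['orientation'][1,0],s['orientation'][0,0])),s['wrist_force'],s['grip_width'])
im,d,p,T=look('w4',[('brace_pin',.025)])
im2,_=viewer.grab_frame('side')
cv2.imwrite('pics/c4.png',np.hstack([cv2.resize(im[0:150,190:450],None,fx=1.5,fy=2.8)[:,:390], cv2.resize(im2[225:345,245:365],(400,420),interpolation=cv2.INTER_CUBIC)]))
E
```

```text
[ 0.55267202 -0.12533639  0.04689531] 95.24280033272643 [-0.66390397 -0.01270005 -2.00799656] 0.013518458437667314
cam [ 0.547 -0.051  0.179] [ 0.02 -0.29 -0.96] [ 0.5534 -0.1256  0.0481]
brace_pin 0.75 [287.1  83.7] [ 0.5304 -0.0341  0.025 ]
```

View pics/c4.png

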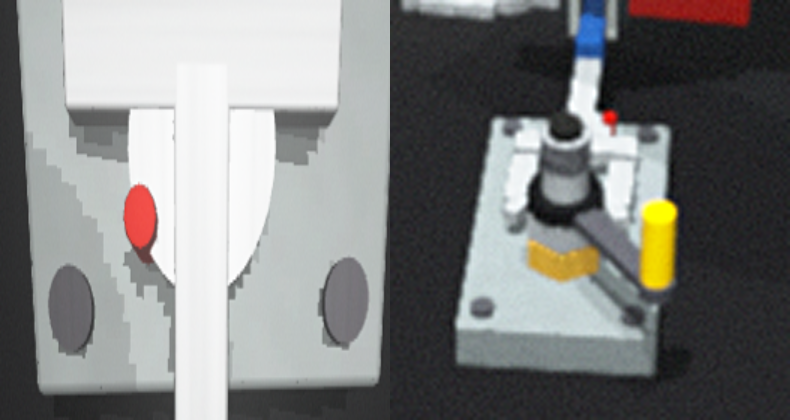

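No contact so far. The wrist crop shows the pin at the left of the shank root, clear of the head's back. The side crop shows the head straddling the screw line. Now slide it in.

>>> jog_arm:
  rows:
    - [[5,0,4,0,0,0,8],[8,0,0,0,0,0,8],[8,0,0,0,0,0,8],[0,0,0,0,0,0,8]]

```text
time_s: 8.88
ee_pos: [0.5519, -0.1031, 0.0444]
orientation: [[-0.094, 0.996, 0.0], [0.996, 0.094, 0.001], [0.001, 0.0, -1.0]]
wrist_force: [0.3, -0.9, -2.2]
grip_width: 0.0137
```

>>> jog_arm:
  rows:
    - [[5,0,0,0,0,0,8],[5,0,0,0,0,0,8],[5,0,0,0,0,0,8],[0,0,0,0,0,0,8]]

```text
time_s: 9.38
ee_pos: [0.5504, -0.0889, 0.0443]
orientation: [[-0.093, 0.996, -0.0], [0.996, 0.093, 0.0], [0.0, -0.0, -1.0]]
wrist_force: [0.2, 0.1, -2.6]
grip_width: 0.0136
```

>>> jog_arm:
  rows:
    - [[3,0,0,0,0,0,8],[3,0,0,0,0,0,8],[0,0,0,0,0,0,8]]

```text
time_s: 9.75
ee_pos: [0.5499, -0.0832, 0.0443]
orientation: [[-0.092, 0.996, -0.0], [0.996, 0.092, 0.0], [0.0, -0.0, -1.0]]
wrist_force: [0.7, -0.2, -2.2]
grip_width: 0.0132
```

>>> jog_arm:
  rows:
    - [[2,0,0,0,0,0,8],[2,0,0,0,0,0,8],[0,0,0,0,0,0,8]]

```text
time_s: 10.12
ee_pos: [0.5495, -0.0793, 0.0443]
orientation: [[-0.092, 0.996, -0.0], [0.996, 0.092, 0.0], [0.0, -0.0, -1.0]]
wrist_force: [0.3, -0.1, -2.8]
grip_width: 0.0136
```

>>> jog_arm:
  rows:
    - [[1.5,0,0,0,0,0,8],[1.5,0,0,0,0,0,8],[0,0,0,0,0,0,8]]

```text
time_s: 10.5
ee_pos: [0.5494, -0.0777, 0.0444]
orientation: [[-0.091, 0.996, 0.001], [0.996, 0.091, -0.001], [-0.001, 0.0, -1.0]]
wrist_force: [-0.1, -5.2, -2.1]
grip_width: 0.0135
```

>>> jog_arm:
  rows:
    - [[1.5,0,0,0,0,0,8],[1,0,0,0,0,0,8],[0,0,0,0,0,0,8]]

```text
time_s: 10.88
ee_pos: [0.5493, -0.0774, 0.0447]
orientation: [[-0.089, 0.996, 0.001], [0.996, 0.089, -0.004], [-0.004, 0.001, -1.0]]
wrist_force: [-0.3, -11.3, -1.4]
grip_width: 0.0133
```

>>> jog_arm:
  rows:
    - [[-2.5,0,0,0,0,0,8],[0,0,2,0,0,0,8],[0,0,1,0,0,0,8],[0,0,0,0,0,0,8]]

```text
time_s: 11.38
ee_pos: [0.5496, -0.0777, 0.0416]
orientation: [[-0.091, 0.996, 0.001], [0.996, 0.091, -0.001], [-0.001, 0.001, -1.0]]
wrist_force: [-0.5, -7.1, 1.8]
grip_width: 0.0136
```

```bash
python3 - <<'E'
from m import *
s=r.get_state(); print(s['ee_pos'],s['wrist_force'],s['ft_torque'])
im,d,p,T=look('w5',[])
X=[]
for row in range(90,215,15):
    c=np.arange(300,350);D=d[row,c];X=np.array([ray((a,row),p) for a in c])*D[:,None]@T[:3,:3].T+T[:3,3]
    k=(D>0)&(X[:,2]>.03)&(X[:,2]<.06)
    if k.any(): print(row,X[k].mean(0).round(4),X[k,2].max().round(4))
E
```

```text
[ 0.54963467 -0.0777358   0.04158993] [-0.54020381 -7.13158871  1.76659272] [-1.14739105  0.06029732  0.05042947]
cam [ 0.544 -0.003  0.173] [ 0.03 -0.3  -0.95] [ 0.5496 -0.0777  0.0416]
90 [0.5433 0.0109 0.0355] 0.0371
105 [0.5436 0.0056 0.0357] 0.0373
120 [5.439e-01 2.000e-04 3.570e-02] 0.0373
135 [ 0.5444 -0.0053  0.0355] 0.0368
150 [ 0.5447 -0.0109  0.0356] 0.0372
165 [ 0.5456 -0.0167  0.0355] 0.0374
180 [ 0.5459 -0.0226  0.0357] 0.0369
195 [ 0.5465 -0.0287  0.0355] 0.0366
210 [ 0.547  -0.035   0.0353] 0.0364
```

>>> jog_arm:
  rows:
    - [[-1,0,0,0,0,0,8],[0,0,0,0,0,0,8],[0,0,0,0,0,0,45],[0,0,0,0,0,0,45],[0,0,0,0,0,0,45]]

```text
time_s: 12.05
ee_pos: [0.5493, -0.077, 0.0412]
orientation: [[-0.092, 0.996, -0.0], [0.996, 0.092, 0.001], [0.001, -0.0, -1.0]]
wrist_force: [-0.4, -1.6, 1.2]
grip_width: 0.0448
```

>>> jog_arm:
  rows:
    - [[0,0,-15,0,0,0,45],[0,0,-40,0,0,0,45],[0,0,-50,0,0,0,45],[0,0,-40,0,0,0,45],[0,0,0,0,0,0,45]]

```text
time_s: 12.68
ee_pos: [0.551, -0.0779, 0.1903]
orientation: [[-0.092, 0.996, 0.006], [0.996, 0.092, -0.0], [-0.001, 0.006, -1.0]]
wrist_force: [0.1, -0.6, 0.0]
grip_width: 0.045
```

```bash
python3 - <<'E'
from m import *
s=r.get_state(); print(s['ee_pos'],s['wrist_force'],np.degrees(np.arctan2(s['orientation'][1,0],s['orientation'][0,0])))
im,d,p,T=look('w6',[('blue_spanner',.025),('lower_nut_axis',.025),('brace_pin',.025),('lever_grip',.085)])
E
```

```text
[ 0.55098505 -0.07794501  0.19029513] [ 0.12880723 -0.55196491  0.01870514] 95.26273391533876
cam [ 0.544 -0.003  0.322] [ 0.03 -0.3  -0.95] [ 0.55   -0.0776  0.1884]
lower_nut_axis 0.75 [107.3 163.2] [ 0.3654 -0.0478  0.025 ]
brace_pin 0.43 [ 95.7 236.3] [ 0.3486 -0.115   0.025 ]
brace_pin 0.41 [302.  166.7] [ 0.5311 -0.036   0.025 ]
lever_grip 0.65 [ 7.3 98.8] [ 0.3409 -0.0029  0.085 ]
```

View pics/w6.png

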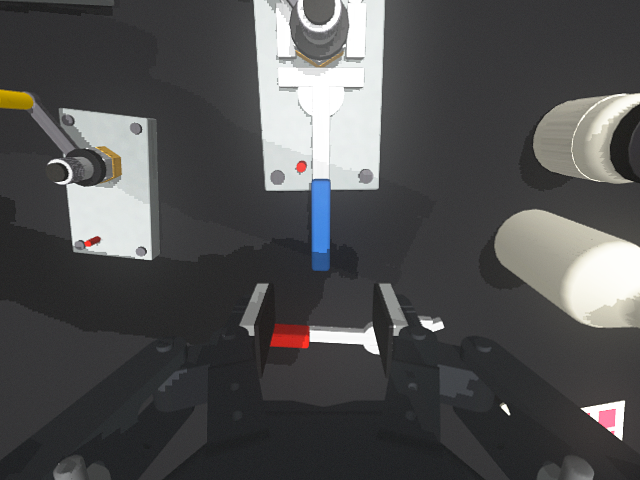

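The spanner is seated: its jaw is around the nut at (320,55), its shank runs beside the pin at (301,167), and its handle is free at (320,225). Next I'll cage the lever handle and swing it.

```bash
python3 - <<'E'
from h import *
plan([(.482,.1205,.16,134)],hand=44,vmax=50)
E
```

```text
[[[41,-10,5,-0,-0,-0.135,44],[41,-4,5,-0,-0,-0.135,44],[42,2,5,-0.001,-0,-0.135,44],[41,7,5,-0,-0.001,-0.135,44],[40,13,6,-0.001,-0,-0.136,44]]]
[0.4822 0.1209 0.1595]
```

>>> jog_arm:
  rows:
    - [[41,-10,5,0,0,-0.135,44],[41,-4,5,0,0,-0.135,44],[42,2,5,0,0,-0.135,44],[41,7,5,0,0,-0.135,44],[40,13,6,0,0,-0.136,44]]

```text
time_s: 13.55
ee_pos: [0.482, 0.1217, 0.1594]
orientation: [[-0.698, 0.716, -0.002], [0.716, 0.698, -0.001], [0.001, -0.001, -1.0]]
wrist_force: [0.6, -0.4, 1.1]
grip_width: 0.0439
```

```bash
python3 - <<'E'
from m import *
im,d,p,T=look('w7',[('lever_grip',.085)])
hsv=cv2.cvtColor(im,cv2.COLOR_BGR2HSV); m=(hsv[...,0]>20)&(hsv[...,0]<35)&(hsv[...,1]>150)&(d>0)
v,u=np.where(m);D=d[v,u];X=(np.array([ray(a,p) for a in zip(u,v)])*D[:,None])@T[:3,:3].T+T[:3,3]
t=(X[:,2]>.1)&(X[:,2]<.11); print(t.sum(),len(t))
print('top mid',(X[t].min(0)+X[t].max(0))/2,X[t].mean(0)); tm=(X[t].min(0)+X[t].max(0))/2
s=r.get_state(); print('in tool',1000*np.array(s['orientation']).T@(tm-s['ee_pos']),s['ee_pos'])
E
```

```text
cam [0.431 0.176 0.291] [ 0.2  -0.21 -0.96] [0.4798 0.1276 0.1585]
lever_grip 0.97 [ 28.8 210.2] [0.3327 0.0132 0.085 ]
lever_grip 0.66 [321.2 250.9] [0.4818 0.1206 0.085 ]
545 1791
top mid [0.4815067  0.11995739 0.10360792] [0.4809554  0.12052177 0.10471825]
in tool [-4.49415459 -2.92080181 55.21509171] [0.48063483 0.12514177 0.15883289]
```

View pics/w7.png

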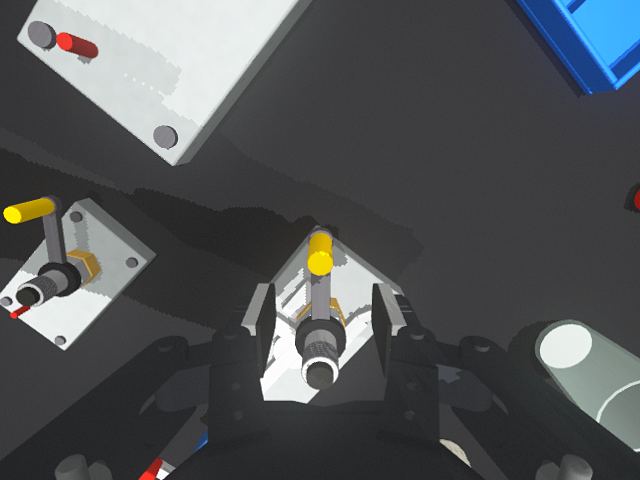

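The yellow handle shows at (320,255), between the pads and aligned with the tool. Descending over it.

>>> jog_arm:
  rows:
    - [[0,0,0,0,0,0,44],[0,0,38,0,0,0,44],[0,0,38,0,0,0,44],[0,0,0,0,0,0,34],[0,0,0,0,0,0,34]]

```text
time_s: 14.28
ee_pos: [0.4836, 0.1199, 0.0851]
orientation: [[-0.693, 0.721, 0.0], [0.721, 0.693, -0.0], [-0.001, 0.0, -1.0]]
wrist_force: [0.2, -0.3, 0.5]
grip_width: 0.034
```

>>> jog_arm:
  rows:
    - [[-0.3,6.4,0,0,0,0.08,34],[-0.3,6.4,0,0,0,0.08,34],[-0.3,6.4,0,0,0,0.08,34],[-0.3,6.4,0,0,0,0.08,34],[0,0,0,0,0,0,34]]

```text
time_s: 14.9
ee_pos: [0.505, 0.1353, 0.0857]
orientation: [[-0.433, 0.901, 0.002], [0.901, 0.433, 0.001], [-0.0, 0.002, -1.0]]
wrist_force: [-0.3, 0.7, 0.6]
grip_width: 0.0341
```

>>> jog_arm:
  rows:
    - [[-0.3,6.4,0,0,0,0.08,34],[-0.3,6.4,0,0,0,0.08,34],[-0.3,6.4,0,0,0,0.08,34],[-0.3,6.4,0,0,0,0.08,34],[0,0,0,0,0,0,34]]

```text
time_s: 15.52
ee_pos: [0.5289, 0.1422, 0.085]
orientation: [[-0.129, 0.992, 0.001], [0.992, 0.129, 0.0], [0.0, 0.001, -1.0]]
wrist_force: [-0.5, -0.3, 0.2]
grip_width: 0.0341
```

```bash
cat > lev.py <<'E'
from m import *
def lev():
    S=np.array([.537,.063]); s=r.get_state(); w=s['ee_pos'][:2]-S; R=np.array(s['orientation'])
    print('tcp ang',np.degrees(np.arctan2(w[1],w[0])).round(1),'rad',np.linalg.norm(w).round(4),'yaw',np.degrees(np.arctan2(R[1,0],R[0,0])).round(1),'F tool',(R.T@s['wrist_force']).round(1),s['time_s'],s['grip_width'])
    for n in ('scene','side'):
        im,d=viewer.grab_frame(n);p,T=cam(n)
        hsv=cv2.cvtColor(im,cv2.COLOR_BGR2HSV); m=(hsv[...,0]>20)&(hsv[...,0]<35)&(hsv[...,1]>150)&(d>0)
        v,u=np.where(m);D=d[v,u];X=(np.array([ray(a,p) for a in zip(u,v)])*D[:,None])@T[:3,:3].T+T[:3,3]
        k=(np.abs(np.hypot(*(X[:,:2]-S).T)-.08)<.02)&(X[:,2]>.06); 
        if k.sum()>8: q=X[k].mean(0)[:2]-S; print(n,k.sum(),X[k].mean(0).round(3),np.degrees(np.arctan2(q[1],q[0])).round(1))
E
python3 -c "from lev import *; lev()"
```

```text
tcp ang 95.8 rad 0.0796 yaw 97.4 F tool [-0.2 -0.6 -0.2] 15.525 0.03412384142019929
scene 117 [0.522 0.146 0.092] 100.4
side 229 [0.518 0.146 0.088] 103.0
```

>>> jog_arm:
  rows:
    - [[-0.3,6.4,0,0,0,0.08,34],[-0.3,6.4,0,0,0,0.08,34],[-0.3,6.4,0,0,0,0.08,34],[-0.3,6.4,0,0,0,0.08,34],[0,0,0,0,0,0,34]]

```text
time_s: 16.25
ee_pos: [0.554, 0.1411, 0.0844]
orientation: [[0.189, 0.982, 0.0], [0.982, -0.189, 0.0], [0.0, 0.0, -1.0]]
wrist_force: [-0.1, 0.4, -0.0]
grip_width: 0.0343
```

>>> jog_arm:
  rows:
    - [[-0.2,4,0,0,0,0.05,34],[-0.2,4,0,0,0,0.05,34],[0,0,0,0,0,0,34]]

```text
time_s: 16.62
ee_pos: [0.5621, 0.1391, 0.0843]
orientation: [[0.288, 0.957, 0.0], [0.957, -0.288, -0.0], [0.0, 0.0, -1.0]]
wrist_force: [-0.6, -1.0, -0.3]
grip_width: 0.0339
```

```bash
python3 -c "from lev import *; lev()"
```

```text
tcp ang 71.7 rad 0.0801 yaw 73.2 F tool [-1.2 -0.3  0.3] 16.625 0.03390331516402341
scene 130 [0.555 0.145 0.094] 77.7
side 144 [0.553 0.147 0.088] 79.0
```

>>> jog_arm:
  rows:
    - [[-0.1,3.2,0,0,0,0.04,34],[-0.1,3.2,0,0,0,0.04,34],[0,0,0,0,0,0,34]]

```text
time_s: 17.1
ee_pos: [0.5681, 0.1369, 0.0843]
orientation: [[0.364, 0.931, 0.0], [0.931, -0.364, -0.0], [-0.0, 0.0, -1.0]]
wrist_force: [-0.5, 0.4, -0.6]
grip_width: 0.0341
```

>>> jog_arm:
  rows:
    - [[-0.1,3.2,0,0,0,0.04,34],[-0.1,3.2,0,0,0,0.04,34],[0,0,0,0,0,0,34]]

```text
time_s: 17.48
ee_pos: [0.574, 0.1342, 0.0843]
orientation: [[0.438, 0.899, 0.0], [0.899, -0.438, -0.0], [-0.0, 0.001, -1.0]]
wrist_force: [-0.6, 1.3, 0.1]
grip_width: 0.0338
```

```bash
python3 -c "from lev import *; lev()"
```

```text
tcp ang 62.5 rad 0.0802 yaw 64.0 F tool [ 0.9 -1.1 -0.1] 17.475 0.0338426217689502
scene 126 [0.567 0.142 0.094] 69.2
side 104 [0.567 0.143 0.087] 69.5
```

>>> jog_arm:
  rows:
    - [[-0.1,3.2,0,0,0,0.04,34],[-0.1,3.2,0,0,0,0.04,34],[0,0,0,0,0,0,34]]

```text
time_s: 17.95
ee_pos: [0.5796, 0.1311, 0.0843]
orientation: [[0.508, 0.861, 0.0], [0.861, -0.508, -0.0], [0.0, 0.0, -1.0]]
wrist_force: [-0.3, 0.2, 0.2]
grip_width: 0.0338
```

>>> jog_arm:
  rows:
    - [[-0.1,2.4,0,0,0,0.03,34],[-0.1,2.4,0,0,0,0.03,34],[0,0,0,0,0,0,34]]

```text
time_s: 18.32
ee_pos: [0.5835, 0.1285, 0.0843]
orientation: [[0.559, 0.829, 0.0], [0.829, -0.559, -0.0], [0.0, 0.0, -1.0]]
wrist_force: [-1.2, 0.3, 0.0]
grip_width: 0.0336
```

```bash
python3 -c "from lev import *; lev()"
```

```text
tcp ang 54.6 rad 0.0803 yaw 56.0 F tool [-0.5 -1.2 -0. ] 18.325 0.03357266663079797
scene 122 [0.577 0.137 0.094] 61.5
side 67 [0.578 0.138 0.087] 61.2
```

>>> jog_arm:
  rows:
    - [[-0.1,2,0,0,0,0.025,34],[-0.1,2,0,0,0,0.025,34],[0,0,0,0,0,0,34]]

```text
time_s: 18.8
ee_pos: [0.5866, 0.1261, 0.0843]
orientation: [[0.599, 0.8, 0.0], [0.8, -0.599, -0.0], [0.0, 0.0, -1.0]]
wrist_force: [-1.0, 0.5, 0.1]
grip_width: 0.0343
```

>>> jog_arm:
  rows:
    - [[-0.1,2,0,0,0,0.025,34],[-0.1,2,0,0,0,0.025,34],[0,0,0,0,0,0,34]]

```text
time_s: 19.18
ee_pos: [0.5897, 0.1235, 0.0843]
orientation: [[0.639, 0.77, 0.0], [0.77, -0.639, -0.0], [0.0, 0.0, -1.0]]
wrist_force: [-0.9, 0.7, 0.7]
grip_width: 0.034
```

```bash
python3 -c "from lev import *; lev()"
```

```text
tcp ang 48.9 rad 0.0802 yaw 50.3 F tool [ 0.  -1.1 -0.7] 19.175 0.033952242750739284
scene 108 [0.585 0.133 0.093] 55.8
side 44 [0.587 0.13  0.082] 53.3
```

>>> jog_arm:
  rows:
    - [[-0.1,2,0,0,0,0.025,34],[-0.1,2,0,0,0,0.025,34],[0,0,0,0,0,0,34]]

```text
time_s: 19.65
ee_pos: [0.5927, 0.1207, 0.0843]
orientation: [[0.676, 0.737, 0.0], [0.737, -0.676, -0.0], [0.0, 0.0, -1.0]]
wrist_force: [-0.2, 0.4, 0.9]
grip_width: 0.0338
```

>>> jog_arm:
  rows:
    - [[-0.1,2,0,0,0,0.025,34],[0,0,0,0,0,0,34]]

```text
time_s: 19.9
ee_pos: [0.5939, 0.1194, 0.0843]
orientation: [[0.694, 0.72, 0.0], [0.72, -0.694, 0.0], [0.0, 0.0, -1.0]]
wrist_force: [-0.6, 2.6, 1.5]
grip_width: 0.034
```

```bash
python3 - <<'E'
from lev import *
lev()
im,d=viewer.grab_frame('scene');p,T=cam('scene')
hsv=cv2.cvtColor(im,cv2.COLOR_BGR2HSV); m=(hsv[...,0]>100)&(hsv[...,0]<125)&(hsv[...,1]>120)&(d>0)
v,u=np.where(m);D=d[v,u];X=(np.array([ray(a,p) for a in zip(u,v)])*D[:,None])@T[:3,:3].T+T[:3,3]
k=(np.abs(X[:,0]-.553)<.06)&(np.abs(X[:,1]+.08)<.06)&(X[:,2]>.02)&(X[:,2]<.06)
q=X[k].mean(0); print('handle',k.sum(),q.round(4),'spanner yaw about S',np.degrees(np.arctan2(*( -(q[:2]-[.537,.063]))[::-1])).round(1))
E
```

```text
tcp ang 44.8 rad 0.0801 yaw 46.0 F tool [ 1.5 -2.2 -1.5] 19.9 0.03396764897243665
scene 91 [0.59  0.13  0.094] 51.6
side 20 [0.591 0.126 0.079] 49.2
handle 218 [ 0.5531 -0.0913  0.0434] spanner yaw about S 96.0
```

>>> jog_arm:
  rows:
    - [[-0.1,2,0,0,0,0.025,34],[0,0,0,0,0,0,34]]

```text
time_s: 20.3
ee_pos: [0.5953, 0.1179, 0.0843]
orientation: [[0.712, 0.702, 0.0], [0.702, -0.712, 0.0], [0.0, 0.0, -1.0]]
wrist_force: [-0.4, 2.1, 0.6]
grip_width: 0.034
```

>>> jog_arm:
  rows:
    - [[-0.1,2,0,0,0,0.025,34],[0,0,0,0,0,0,34]]

```text
time_s: 20.55
ee_pos: [0.5966, 0.1164, 0.0843]
orientation: [[0.73, 0.684, 0.0], [0.684, -0.73, 0.0], [0.0, 0.0, -1.0]]
wrist_force: [-0.8, 3.0, 0.5]
grip_width: 0.034
```

```bash
cat > f.py <<'E'
from h import *
F=[]
for _ in range(4):
    s=r.get_state(); F.append(np.array(s['orientation']).T@s['wrist_force']); viewer.grab_frame('side')
print(s['time_s'],s['ee_pos'].round(4),np.round(F,1)[:,:2].tolist(),np.mean(F,0).round(2))
E
python3 f.py
```

```text
20.7 [0.5966 0.1165 0.0843] [[1.5, -2.8], [1.8, -2.5], [0.7, -2.4], [0.5, -1.9]] [ 1.13 -2.38 -1.09]
```

>>> jog_arm:
  rows:
    - [[-0.1,2,0,0,0,0.025,34],[-0.1,2,0,0,0,0.025,34],[0,0,0,0,0,0,34]]

```text
time_s: 21.12
ee_pos: [0.5986, 0.1139, 0.0842]
orientation: [[0.763, 0.646, -0.001], [0.646, -0.763, 0.001], [-0.0, -0.001, -1.0]]
wrist_force: [-2.7, 5.9, 2.0]
grip_width: 0.0338
```

```bash
python3 f.py; python3 -c "from lev import *; lev()"
```

```text
21.275 [0.5986 0.1139 0.0842] [[1.8, -6.2], [0.7, -5.2], [1.8, -5.2], [0.2, -5.6]] [ 1.14 -5.56 -2.41]
tcp ang 39.6 rad 0.0799 yaw 40.3 F tool [ 0.6 -4.4 -2.4] 21.325 0.033996541861820447
scene 63 [0.596 0.125 0.093] 46.7
```

>>> jog_arm:
  rows:
    - [[-0.1,1.5,0,0,0,0.02,34],[-0.1,1.5,0,0,0,0.02,34],[0,0,0,0,0,0,34]]

```text
time_s: 21.8
ee_pos: [0.5998, 0.1122, 0.084]
orientation: [[0.788, 0.616, -0.002], [0.616, -0.788, 0.002], [-0.001, -0.003, -1.0]]
wrist_force: [-4.7, 6.4, 2.5]
grip_width: 0.0339
```

```bash
python3 f.py
```

```text
21.95 [0.5998 0.1122 0.084 ] [[0.3, -8.0], [1.0, -7.4], [0.8, -8.1], [0.5, -8.0]] [ 0.66 -7.85 -2.55]
```

>>> jog_arm:
  rows:
    - [[0,1.4,0,0,0,0.01,34],[0,0,0,0,0,0,34],[0,0,0,0,0,0,34],[0,0,0,0,0,0,34]]

```text
time_s: 22.5
ee_pos: [0.6004, 0.1115, 0.084]
orientation: [[0.794, 0.608, -0.003], [0.608, -0.794, 0.002], [-0.001, -0.003, -1.0]]
wrist_force: [-5.3, 7.9, 2.4]
grip_width: 0.0338
```

```bash
python3 f.py; python3 -c "
from m import *
im,d=viewer.grab_frame('scene'); im2,_=viewer.grab_frame('side')
cv2.imwrite('pics/c8.png',np.hstack([cv2.resize(im[220:350,260:420],(390,316),interpolation=2),cv2.resize(im2[220:350,240:400],(390,316),interpolation=2)]))"
```

```text
22.65 [0.6005 0.1115 0.084 ] [[0.6, -9.5], [0.8, -8.7], [-0.0, -8.9], [0.5, -9.5]] [ 0.46 -9.17 -2.65]
```

View pics/c8.png

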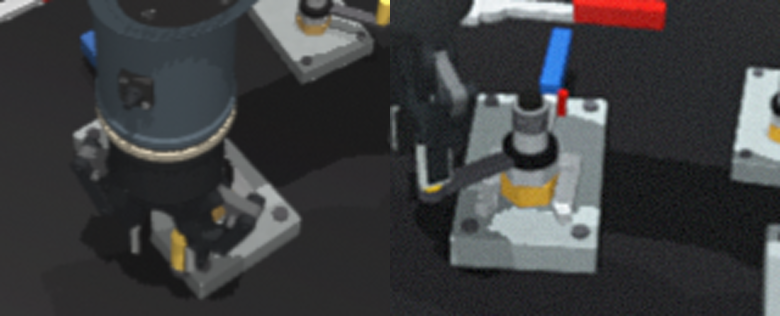

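About 9.2 N has been held for over 0.5 s. The side crop shows the shank against the pin at (562,100) and the jaw on the nut. Now back off gently, staying inside the cage.

>>> jog_arm:
  rows:
    - [[0,-3,0,0,0,-0.03,34],[0,-3,0,0,0,-0.03,34],[0,-3,0,0,0,-0.03,34],[0,-3,0,0,0,-0.03,34],[0,0,0,0,0,0,34]]

```text
time_s: 23.42
ee_pos: [0.5939, 0.1189, 0.0843]
orientation: [[0.715, 0.699, 0.0], [0.699, -0.715, -0.0], [-0.0, 0.0, -1.0]]
wrist_force: [0.5, -0.4, 0.0]
grip_width: 0.0339
```

```bash
python3 f.py; python3 -c "from lev import *; lev()"
```

```text
23.575 [0.5941 0.1188 0.0843] [[0.0, 0.6], [-0.7, 0.1], [0.6, -0.3], [0.7, -0.9]] [ 0.18 -0.11 -0.08]
tcp ang 44.3 rad 0.0798 yaw 44.3 F tool [ 0.9 -0.1 -0.1] 23.625 0.03406466861319453
scene 121 [0.593 0.125 0.094] 47.8
side 67 [0.595 0.125 0.088] 46.7
```

>>> jog_arm:
  rows:
    - [[0,-2,0,0,0,0,46],[0,0,0,0,0,0,46],[0,0,-20,0,0,0,46],[0,0,-40,0,0,0,46],[0,0,-50,0,0,0,46]]

```text
time_s: 24.35
ee_pos: [0.5919, 0.1204, 0.1948]
orientation: [[0.715, 0.699, -0.002], [0.699, -0.715, -0.001], [-0.002, -0.001, -1.0]]
wrist_force: [1.0, 0.1, 0.8]
grip_width: 0.046
```

>>> jog_arm:
  rows:
    - [[40,0,-40,0,0,0,46],[50,0,-20,0,0,0,46],[0,0,0,0,0,0,46],[0,0,0,0,0,0,46]]

```text
time_s: 24.85
ee_pos: [0.6565, 0.1828, 0.2537]
orientation: [[0.716, 0.699, -0.001], [0.699, -0.716, -0.001], [-0.001, -0.0, -1.0]]
wrist_force: [-0.7, 0.1, 0.6]
grip_width: 0.0461
```

```bash
python3 - <<'E'
from lev import *
lev()
im,d,p,T=look('w9',[]); im2,_=viewer.grab_frame('side')
cv2.imwrite('pics/c9.png',np.hstack([cv2.resize(im,(480,360)),cv2.resize(im2[220:350,260:375],(318,360),interpolation=2)]))
E
```

```text
tcp ang 45.1 rad 0.1692 yaw 44.3 F tool [-0.4 -0.6 -0.6] 24.85 0.04605761261674245
side 233 [0.589 0.125 0.088] 50.0
cam [0.712 0.235 0.386] [-0.21 -0.21 -0.95] [0.6563 0.1822 0.254 ]
```

View pics/c9.png

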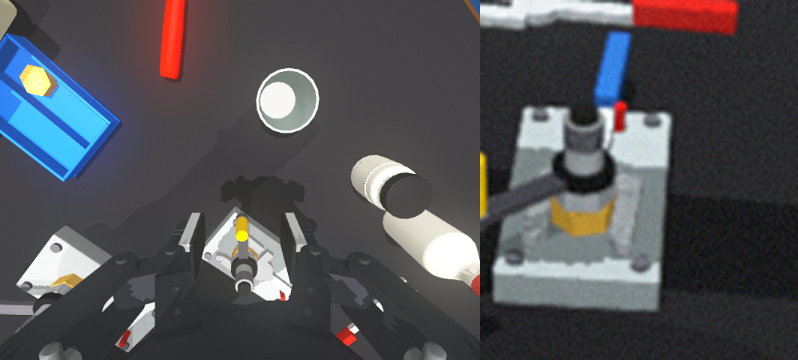

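```bash
python3 - <<'E'
from lev import *
S=np.array([.537,.063])
for n in ('side','scene'):
    im,d=viewer.grab_frame(n);p,T=cam(n)
    hsv=cv2.cvtColor(im,cv2.COLOR_BGR2HSV); m=(hsv[...,0]>100)&(hsv[...,0]<125)&(hsv[...,1]>120)&(d>0)
    v,u=np.where(m);D=d[v,u];X=(np.array([ray(a,p) for a in zip(u,v)])*D[:,None])@T[:3,:3].T+T[:3,3]
    k=(np.abs(X[:,0]-.545)<.07)&(np.abs(X[:,1]+.08)<.07)&(X[:,2]>.042)&(X[:,2]<.056)
    if k.sum()<20: print(n,k.sum()); continue
    rc=cv2.minAreaRect((X[k][:,:2]*1000).astype(np.float32)); q=np.array(rc[0])/1000-S
    print(n,k.sum(),rc,'dist',np.hypot(*q),'yaw',np.degrees(np.arctan2(-q[1],-q[0])),'z',X[k][:,2].min(),X[k][:,2].max())
E
```

```text
side 202 ((540.8562622070312, -81.06932830810547), (15.921737670898438, 82.82344055175781), 2.7592427730560303) dist 0.14412092879716693 yaw 91.53325352426633 z 0.04206530479340442 0.048902984740004096
scene 0
```

```bash
python3 -c "
from h import *
print(r.get_state()['time_s'],r.get_state()['qd'].round(3)); print(r.sign_off())"
```

```text
25.15 [-0.001  0.    -0.001 -0.004 -0.     0.     0.   ]
the job is handed in; nothing more can be done
None
```

I seated the blue spanner on the brass nut of the middle block, let go, swung the jam lever clockwise to its stop, and handed the job in at 25 s. The plate fit of 100 x 174.5 mm confirmed it was the right block. At the stop I leaned on the lever with about 9.2 N for over half a second, then backed off without pulling it back and lifted clear.

**Last checks:**
- **Spanner:** it still sits on the nut, flat on the plate, with the shank beside the pin. Its handle has turned about 3° clockwise. The side camera puts its handle 144 mm from the screw axis, against 148 mm expected; that is within camera error and the 7 mm allowed.
- **Lever and nut:** the lever travelled about 84° in all. That fits the 1.3 rad to the stop plus about 0.15–0.2 rad of nut play, inside the 0.45 rad limit. I worked the nut angle out from this; I did not measure it directly.
- **Disagreements:** the cameras disagreed by 2–3 mm on the screw position and by about 3° on the final lever angle. In the last check the scene camera found no handle points, so the handle reading rests on the side camera alone.
- **Bystanders:** I saw no sign that the bottle, jar, beaker or red spanner had moved, but I did not re-measure them. The arm was clear of everything at hand-in.

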